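# Catch the photometer lid and lower it shut

### The arm

A 6-joint arm with a two-finger parallel gripper is mounted at the origin on the work surface. World frame = base frame: x ahead of the robot, y to its left, z up, the work surface at z = 0. Lengths are in mm, angles in rad, forces in N, time in s.
With the tool pointing down it reaches from about 400 to 925 mm from the base axis. Payload 12.5 kg.
Tool frame: the origin (TCP) lies at the very end of the fingers, on their centre line; the grasp point (between the pads) lies 19 mm behind it; z points along the fingers, y is the direction in which the jaws open and shut (so a half turn about z gives the same grasp; the last joint's range is limited). The gripper opens to 95 mm and grips with 3 to 60 N. Pads are 20 mm wide; open, the fingers measure 119 mm over their backs; the gripper's body (75 mm by 180 mm) begins 59 mm behind the grasp point.
Start: joints at [1.193, 0.491, 1.559, -0, 1.092, -0.106], TCP at [167.773, 602.079, 214.661] pointing down, gripper open.
Joint ranges: [-3.1, 3.1], [-0.84, 2.19], [0.05, 2.79], [-1.13, 4.28], [0.06, 2.93], [-2.69, 2.69]. Speed limits (rad/s): [2.22, 2.22, 2.79, 3.14, 3.14, 3.14].

### API

Orientations are given as [roll, pitch, yaw] about the fixed x, y, z axes, in that order (R = Rz(yaw) Ry(pitch) Rx(roll)).
In Python, from cell import env gives the robot as it stands. The module is installed in compiled form; this text tells all that it offers.
- The arm moves only by the tool arm_command, never from a script. Its argument "deltas" is a list that holds one entry, the list of rows, each a list of 5 numbers: the closure, from 0 (fully open) to 1 (shut), then the shift along the world's x, y, z as a fraction of full scale, then the turn about the world's z as a fraction of full scale. In form: [[[grip, dx, dy, dz, twist], ...]]. A call has 1 to 12 rows; each row shifts and turns the pose as measured when the row begins; what a row does not reach is not made up. Full scale, the value 1, is 100 mm for a shift and pi/4 rad for a turn. A row lasts 1/12 s, in which the tool goes at most 41.7 mm and 7.16 degrees, less where a joint would pass 70% of its speed; a pose out of reach is approached as far as the arm can. A call with a number of a shift or a turn outside -1 to 1 is refused whole. A call with a gripper value outside its range is refused whole. The fingers move at their own pace and stop on an object; the grip force is fixed at half the most. Time passes only in rows, so rows that do not move let the fingers close. It gives the time, the measured TCP pose, the force and the opening at its end, in the units of the state.
- env.state(): the state, without advancing time (a new reading comes with each control period).
- env.read_camera(name): name is "side" or "top"; returns a dict with "frame" (420x560x3 uint8, red, green, blue), "fx", "fy", "cx", "cy" (pixels), "R" (3x3) and "t" (3): a world point X has camera coordinates R X + t. Camera axes: x right, y down, z forward; pixel columns grow to the right and rows downward; lengths in mm; the calibration is good to about 2 mm. A picture is of the moment at which its call begins. There is no depth.
- env.job_done(): hands the job in, once; it reports no verdict.
The state is a dict: "t": time; "joints": joint angles; "qvel": joint speeds; "tau": joint torques, N m; "eef_pos": TCP position; "tcp_rot": TCP orientation; "ft_force": force on the tool from outside, world axes, zero at the start; "moment": the same for the moment, N m; "opening": opening from 0.0 (shut) to 1.0 (fully open).
Only numpy, scipy, OpenCV 4.12 (cv2) and the standard library are available. Lean on these libraries where they do the work, as an engineer would, in place of code of your own. Each camera call takes 0.05 s, during which the arm holds its last target.

### The job

The sample lid of the photometer stands open, leaning back. Tip it forward with a finger past upright, so that it falls of its own weight, catch it on a finger while it is still well up, and lower it gently until it is fully closed, without letting it drop or bang. Do not pinch or force the lid, leave the cuvette in its socket and everything standing around alone, and finish clear of everything.

Things in the scene. Friction and masses are not known exactly. Their poses are not given: they have to be found in the camera images.
- photometer: White instrument fixed to the bench, 245 (x) x 240 (y) x 100 mm high. Origin: on the bench, under the middle of the sample well; x runs from its front face (x = -55 mm) to its rear (x = 190). Its front faces the robot's left, within 0.3 rad. The open well in front (94 x 120 mm, floor 45 mm up) is covered by the lid; behind the hinge is a plain housing 100 mm high; display and buttons are unused.
- lid (a joint): Lid angle, rad: 0 shut (level), 1.57 upright, 1.8 back stop, leaning to the rear; it starts near there and drifts to it. Almost no friction, but a worn damper: once past upright it falls shut by itself, creeping at first (0.2 rad/s at 1.4 rad), then faster; about 2.5 s from 1.45 rad to shut, landing at about 1.1 rad/s if not caught. It does not bounce off a finger.
- lid_hinge (a point): Point on the lid's hinge axis, in the middle of its width, at the level of the lid's underside: 55 mm behind the photometer's origin and 101 mm above the bench. The axis runs along the photometer's y.
- lid_edge (a point): Middle of the lid's free edge, on its underside (black face), 150 mm from the hinge. Upright it is 251 mm above the bench. Shut, it is 101 mm up and overhangs the photometer's front face by 40 mm, with free space below it down to the bench: a finger can stay under it until the lid is shut, then draw out to the front.
- lid_shell: Grey outer 7 mm of the lid plate (top when shut; faces the rear when open). The whole plate is 150 mm long from hinge to free edge, 140 wide, 12 thick; about 0.33 kg (varies by 15 %). Under 1 N at the free edge tips it. Origin on the hinge axis, turns with the lid.
- lid_liner: Black inner 5 mm of the lid plate (underside when shut, facing the front when open). Origin on the hinge axis, turns with the lid.
- cuvette: Loose glass cuvette 12 x 12 x 45 mm, standing in the aluminium socket in the middle of the sample well; its top is 90 mm above the bench, below the shut lid. Origin at the centre of its underside. Leave it in place.
- flask: Loose conical glass flask, 84 mm wide, 125 mm high, near the photometer. Origin at the centre of its underside. Leave alone.
- reagent: Loose amber bottle with white cap, 70 mm wide, 150 mm high, near the photometer. Origin at the centre of its underside. Leave alone.
- tube_rack: Loose white rack 70 x 180 mm with glass tubes, 122 mm high. Origin at the centre of its underside. Leave alone.

How it is judged (in metres and radians):
On the way, in this order (a step that is already met when the one before it is completed fails the run):
1. the lid has been tipped forward past upright (value of joint lid below 1.5 rad).
2. the lid rests on a finger, slower than 0.3 rad/s, while between 0.95 and 0.2 rad open (value of joint lid between 0.2 and 0.95 rad and velocity of joint lid above -0.3 rad/s and contact force between the fingers and lid_liner above 0.2 N), for 0.15 s.
At the end, for the whole second after the job is handed in: The lid is shut (hinge angle under 0.03 rad, about 4 mm at the edge) and at rest, the cuvette still in its socket, flask, bottle and rack within 20 mm of where they stood (value of joint lid below 0.03 rad and velocity of joint lid between -0.05 and 0.05 rad/s and distance of each of flask, reagent, tube_rack from where it was at the start of the episode below 0.02 m and z of cuvette in the frame of photometer below 0.055 m and horizontal distance between cuvette and photometer below 0.012 m); the robot touches nothing.
It fails at once if the lid falls the last stretch: faster than 0.45 rad/s (70 mm/s at the edge) while between 0.025 and 0.2 rad from shut (value of joint lid between 0.025 and 0.2 rad and velocity of joint lid below -0.45 rad/s).
It fails at once if the lid is pinched: both of its faces pressed by the fingers at once with over 2 N (contact force between the fingers and lid_shell above 2 N and contact force between the fingers and lid_liner above 2 N).
It fails at once if the lid is forced: over 20 N on it (contact force between the fingers and lid_shell above 20 N or contact force between the fingers and lid_liner above 20 N).
It fails at once if the cuvette is lifted or knocked out, or the flask, bottle or rack is moved by more than 20 mm or lifted (not (distance of each of flask, reagent, tube_rack from where it was at the start of the episode below 0.02 m and z of cuvette in the frame of photometer below 0.055 m and horizontal distance between cuvette and photometer below 0.012 m)).
It also fails if it takes over 48 s, if anything falls off the work surface, if the arm or the gripper's body presses on something with over 40 N, if the wrist force passes 120 N, or if a joint passes its speed limit or range.

## Working session

There is one attempt and no reset: what is moved stays moved. The work goes in short steps, Python scripts to look and compute and a tool call to move; the robot and the scene stay as the last step left them, time stands still between calls to the robot, and variables do not carry over. Pictures are saved under pics/ and viewed, and the job is handed in when it is done.

Besides the shell and the picture viewer there is one more tool, called after "Emit:" in YAML: its name, and indented under it one key for each argument. arm_command: Moves the arm, as the interface text tells. Its arguments: {"type":"object","properties":{"deltas":{"type":"array","items":{"type":"array","items":{"type":"array","items":{"type":"number","minimum":-1,"maximum":1}}}}},"required":["deltas"]}

```bash
mkdir -p pics
python3 - <<'E'
from cell import env
import cv2,numpy as np
s=env.state();print(s)
for n in("side","top"):
    c=env.read_camera(n);cv2.imwrite(f"pics/{n}0.png",c["frame"][:,:,::-1])
    np.savez(n+"0.npz",**c)
    print(n,c["fx"],c["fy"],c["cx"],c["cy"],c["R"],c["t"])
E
```

```text
{'t': 0.0, 'joints': array([ 1.19342082e+00,  4.91555978e-01,  1.55945562e+00, -1.93813512e-05,
        1.09167291e+00, -1.05567244e-01]), 'qvel': array([ 3.79369042e-04,  5.78299263e-05,  2.53863388e-04,  8.01232430e-04,
       -1.26533050e-03, -3.73985195e-05]), 'tau': array([ 2.40867892e-03, -6.12632275e+01, -2.58193821e+01,  6.92475890e-02,
        4.80726804e-02, -7.65049072e-05]), 'eef_pos': array([167.66995477, 601.84002434, 214.06184149]), 'tcp_rot': array([-3.14050506e+00, -9.79567054e-05,  2.86979328e+00]), 'ft_force': array([0.05427013, 0.15559556, 0.13752504]), 'moment': array([-0.04809247, -0.00573058, -0.02491709]), 'opening': 1.0001728987873202}
side 379.84362423359903 379.84362423359903 279.50084338049635 205.7000971248446 [[ 0.45258283 -0.89152416  0.01880054]
 [-0.48892536 -0.26572471 -0.83086845]
 [ 0.74573506  0.36684473 -0.55615121]] [-292.66749005  396.73210405  565.90048815]
top 471.911996255571 471.911996255571 286.4406613619014 203.52300595824968 [[-0.00684062 -0.99997591  0.00117745]
 [-0.98224901  0.00649861 -0.18746905]
 [ 0.18745689 -0.00243895 -0.9822698 ]] [  34.45430557  630.71665391 1202.33563506]
```

View pics/side0.png

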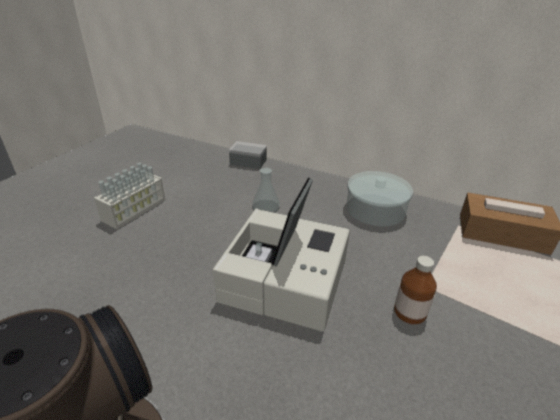

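View pics/top0.png

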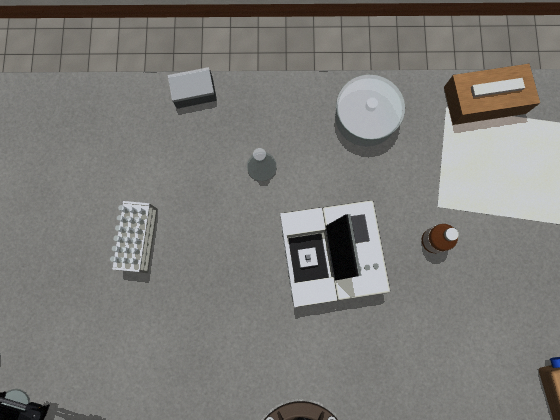

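The side view shows the lid open with its top near (310,182). The top view shows the photometer with its front towards +y (image left), with corners near (281,213), (374,202), (388,292) and (293,306). The flask is at (262,165), the reagent bottle at (440,238) and the rack at (132,237).

```bash
cat > h.py <<'E'
import numpy as np,cv2
def load(n): return dict(np.load(n+".npz"))
def ray(c,u,v):
    d=np.array([(u-c["cx"])/c["fx"],(v-c["cy"])/c["fy"],1.]);R=c["R"]
    return -R.T@c["t"],R.T@d
def onz(c,u,v,z):
    o,d=ray(c,u,v);return o+d*(z-o[2])/d[2]
def proj(c,X):
    p=c["R"]@X+c["t"];return np.array([c["fx"]*p[0]/p[2]+c["cx"],c["fy"]*p[1]/p[2]+c["cy"]])
def W(o,yaw,p):
    a=np.array([np.cos(yaw),np.sin(yaw),0]);b=np.array([-a[1],a[0],0])
    p=np.asarray(p,float);return np.array([o[0],o[1],0])+a*p[0]+b*p[1]+np.array([0,0,p[2]])
E
python3 - <<'E'
from h import *
for n in("top0","side0"):
    f=load(n)["frame"][:,:,::-1]
    y,x=(180,230) if n=="top0" else (140,200)
    cv2.imwrite(f"pics/z{n}.png",cv2.resize(f[y:y+150,x:x+200],None,fx=4,fy=4,interpolation=cv2.INTER_CUBIC))
c=load("top0");f=c["frame"]
m=((f.min(2)>150)).astype(np.uint8);m[:,:270]=0;m[:,400:]=0;m[:190]=0;m[320:]=0
m=cv2.morphologyEx(m,cv2.MORPH_OPEN,np.ones((3,3)))
pts=cv2.findNonZero(m);r=cv2.minAreaRect(pts);print(r)
b=cv2.boxPoints(r);P=np.array([onz(c,*p,100) for p in b]);print(b,P)
h=cv2.convexHull(pts);ap=cv2.approxPolyDP(h,4,True)[:,0];print(ap,[onz(c,*p,100).round(1) for p in ap])
for n,p,z in(("flask",(259,154),125),("reag",(452,234),150)):print(n,onz(c,*p,z))
E
```

```text
((334.6011047363281, 252.40750122070312), (94.5035400390625, 96.7083740234375), 81.25383758544922)
[[279.62424 213.05779]
 [375.20804 198.35258]
 [389.57797 291.7572 ]
 [293.99417 306.4624 ]] [[ 598.33110984   48.04669122  100.        ]
 [ 635.35572162 -199.95850946  100.        ]
 [ 397.0930239  -225.84382656  100.        ]
 [ 362.82576326   13.32972606  100.        ]]
[[389 291]
 [294 306]
 [280 213]
 [372 201]] [array([ 399. , -224.5,  100. ]), array([363.9,  13.3, 100. ]), array([598.5,  47.1, 100. ]), array([ 628.4, -191.4,  100. ])]
flask [749.23796192 100.40487442 125.        ]
reag [ 534.98868607 -374.66230109  150.        ]
```

View pics/ztop0.png

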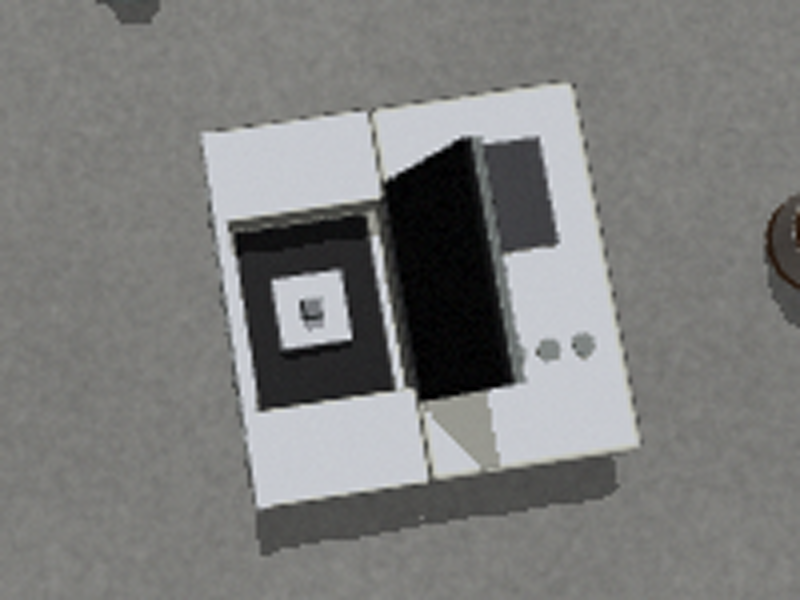

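View pics/zside0.png

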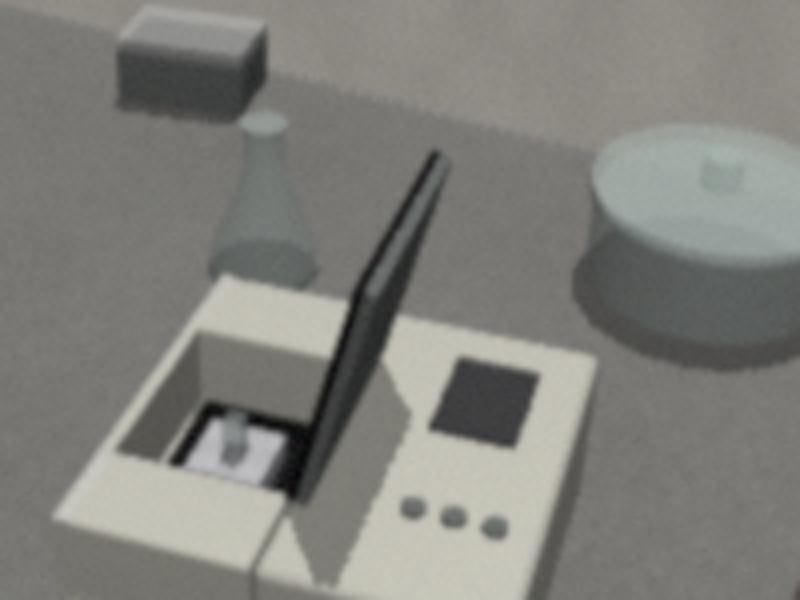

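```bash
cat >> h.py <<'E'
def pose():
    c=load("top0")
    px=[(280.75,213),(373.75,201),(389.4,291.5),(294.5,306.5)]
    L=np.array([(-55,120),(190,120),(190,-120),(-55,-120.)])
    P=np.array([onz(c,*p,100)[:2] for p in px])
    A=(L-L.mean(0));B=P-P.mean(0)
    yaw=np.arctan2((A[:,0]*B[:,1]-A[:,1]*B[:,0]).sum(),(A*B).sum())
    R=np.array([[np.cos(yaw),-np.sin(yaw)],[np.sin(yaw),np.cos(yaw)]])
    o=P.mean(0)-R@L.mean(0)
    return o,yaw,P-(L@R.T+o)
E
python3 - <<'E'
from h import *
o,yaw,r=pose();print(o,yaw,r.round(1))
for n in("top0","side0"):
    c=load(n)
    for nm,p in(("cuv top",(0,0,90)),("hinge",(55,0,101)),("hL",(55,-70,101)),("hR",(55,70,101))):print(n,nm,proj(c,W(o,yaw,p)).round(1),W(o,yaw,p).round(1))
    for a in(1.7,1.75,1.8):
        for y in(-70,70): print(a,y,proj(c,W(o,yaw,(55-150*np.cos(a),y,101+150*np.sin(a)))).round(1))
    for p in((-55,120,100),(190,120,100),(190,-120,100),(-55,-120,100)):print(proj(c,W(o,yaw,p)).round(1))
E
```

```text
[487.79652293 -24.1307209 ] -1.4366282629865845 [[-0.9 -1.3]
 [-3.7  0.5]
 [ 3.4  3. ]
 [ 1.2 -2.2]]
top0 cuv top [308.1 256.2] [487.8 -24.1  90. ]
top0 hinge [329.8 252.8] [495.2 -78.6 101. ]
top0 hL [334.2 280.5] [425.8 -88.  101. ]
top0 hR [325.5 225.7] [564.5 -69.3 101. ]
1.7 -70 [349.6 277.4]
1.7 70 [339.4 215.2]
1.75 -70 [352.9 276.9]
1.75 70 [342.6 214.8]
1.8 -70 [356.1 276.5]
1.8 70 [345.7 214.5]
[280.3 212.7]
[373.9 199.6]
[390.7 292.9]
[293.6 307. ]
side0 cuv top [258.3 244.9] [487.8 -24.1  90. ]
side0 hinge [281.  246.6] [495.2 -78.6 101. ]
side0 hL [270.1 266.9] [425.8 -88.  101. ]
side0 hR [290.6 228.9] [564.5 -69.3 101. ]
1.7 -70 [280.3 210.1]
1.7 70 [301.6 175.7]
1.75 -70 [284.  211.4]
1.75 70 [304.9 176.8]
1.8 -70 [287.8 212.9]
1.8 70 [308.1 178. ]
[255.8 208.9]
[350.6 229.4]
[327.7 301.4]
[211.8 270.1]
```

Emit:
arm_command:
  deltas:
    - [[1,0,0,0.3,-0.07],[1,0,0,0.3,-0.07],[1,0,0,0.3,-0.07],[1,0,0,0,0],[1,0,0,0,0],[1,0,0,0,0]]

```text
t: 0.6
eef_pos: [167.1, 600.3, 304.6]
tcp_rot: [-3.134, -0.001, 2.698]
ft_force: [0.2, -1.0, 0.3]
opening: 0.635
```

Run:
```python
from cell import env
s=env.state();print(s['t'],s['eef_pos'],s['tcp_rot'],s['ft_force'],s['joints'])
```

```text
0.6 [167.07206492 600.26039259 304.5505794 ] [-3.13377435e+00 -8.53390998e-04  2.69784887e+00] [ 0.1707614  -0.97467416  0.32873304] [1.19277196e+00 4.19580890e-01 1.43432114e+00 1.41839698e-03
 1.29543627e+00 6.53251438e-02]
```

Emit:
arm_command:
  deltas:
    - [[1,0,0,0,0],[1,0,0,0,0],[1,0,0,0,0],[1,0,0,0,0],[1,0,0,0,0],[1,0,0,0,0]]

```text
t: 1.1
eef_pos: [166.7, 599.2, 299.9]
tcp_rot: [-3.127, -0.0, 2.7]
ft_force: [-0.6, -0.3, -0.3]
opening: 0.218
```

Run:
```python
from cell import env
s=env.state();print(s['t'],s['eef_pos'],s['tcp_rot'],s['ft_force'],s['joints'],s['opening'])
```

```text
1.1 [166.7199026  599.23457645 299.87247926] [-3.12656987e+00 -3.85102724e-04  2.69964030e+00] [-0.56303083 -0.32147667 -0.30693618] [1.19269870e+00 4.24023616e-01 1.43939280e+00 1.39634028e-03
 1.29314410e+00 6.34590580e-02] 0.21750138429846613
```

Emit:
arm_command:
  deltas:
    - [[1,-0.28,0.25,0.01,-0.13],[1,-0.28,0.25,0.01,-0.13],[1,-0.28,0.25,0.01,-0.13],[1,-0.28,0.25,0.01,-0.13],[1,-0.28,0.25,0.01,-0.13],[1,-0.28,0.25,0.01,-0.13],[1,-0.28,0.25,0.01,-0.13],[1,-0.28,0.25,0.01,-0.13],[1,-0.28,0.25,0.01,-0.13],[1,-0.28,0.25,0.01,-0.13]]

```text
t: 1.93
eef_pos: [-120.8, 854.2, 310.4]
tcp_rot: [-3.126, 0.001, 1.626]
ft_force: [1.3, 0.0, 0.5]
opening: 0.007
```

Run:
```python
from cell import env
s=env.state();print(s['t'],s['eef_pos'],s['tcp_rot'],s['ft_force'],s['joints'])
```

```text
1.9333 [-120.79897828  854.23366594  310.4306356 ] [-3.12612733e+00  1.44947152e-03  1.62644631e+00] [1.2516996  0.01095269 0.50915774] [1.62992723 0.8661315  0.58699841 0.01558056 1.68984405 1.57612826]
```

Emit:
arm_command:
  deltas:
    - [[1,-0.04,0.3,0.01,0.04],[1,-0.04,0.3,0.01,0.04],[1,-0.04,0.3,0.01,0],[1,-0.04,0.3,0.01,0]]

```text
t: 2.27
eef_pos: [-135.4, 920.6, 298.7]
tcp_rot: [-3.124, -0.012, 1.67]
ft_force: [0.3, -3.1, 8.2]
opening: 0.005
```

```bash
cat > st.py <<'E'
from cell import env
import numpy as np
from scipy.spatial.transform import Rotation as Ro
from h import pose
o,yaw,_=pose();a=np.array([np.cos(yaw),np.sin(yaw),0]);b=np.array([-a[1],a[0],0])
s=env.state();R=Ro.from_euler('xyz',s['tcp_rot']).as_matrix();p=s['eef_pos']
q=p-np.array([o[0],o[1],0])
loc=np.array([q@a,q@b,p[2]]);z=R[:,2];y=R[:,1];F=s['ft_force']
np.set_printoptions(precision=3,suppress=True)
print('t',s['t'],'pos',p,'rot',s['tcp_rot'],'J',s['joints'])
print('local',loc,'toolz local',np.array([z@a,z@b,z[2]]),'jaw local',np.array([y@a,y@b,y[2]]),'F local',np.array([F@a,F@b,F[2]]),'open',s['opening'])
E
python3 st.py
```

```text
t 2.2667 pos [-135.398  920.576  298.651] rot [-3.124 -0.012  1.67 ] J [1.641 1.124 0.047 0.019 1.959 1.549]
local [-1019.578  -491.224   298.651] toolz local [-0.013 -0.017 -1.   ] jaw local [ 0.035  0.999 -0.017] F local [ 3.117 -0.08   8.161] open 0.005293480851020509
```

Emit:
arm_command:
  deltas:
    - [[1,0.03,-0.3,0.01,0.02],[1,0.03,-0.3,0.01,0.02],[1,0,0,0.01,0],[1,0,0,0.01,0],[1,0,0,0.01,0],[1,0,0,0.01,0],[1,0,0,0.01,0],[1,0,0,0.01,0]]

```text
t: 2.93
eef_pos: [-132.5, 893.8, 289.1]
tcp_rot: [-3.123, 0.008, 1.687]
ft_force: [0.6, -0.3, 0.3]
opening: 0.008
```

```bash
python3 st.py
```

```text
t 2.9333 pos [-132.509  893.835  289.117] rot [-3.123  0.008  1.687] J [1.64  0.996 0.36  0.018 1.794 1.527]
local [-992.692 -491.938  289.117] toolz local [ 0.008 -0.019 -1.   ] jaw local [ 0.018  1.    -0.018] F local [0.354 0.526 0.311] open 0.00833022035786415
```

Emit:
arm_command:
  deltas:
    - [[1,0,0,0.01,0],[1,0,0,0.01,0],[1,0,0,0.01,0],[1,0,0,0.01,0],[1,0,0,0.01,0],[1,0,0,0.01,0],[1,0,0,0.01,0],[1,0,0,0.01,0],[1,0,0,0.01,0],[1,0,0,0.01,0],[1,0,0,0.01,0],[1,0,0,0.01,0]]

```text
t: 3.93
eef_pos: [-132.5, 895.1, 304.4]
tcp_rot: [-3.123, 0.004, 1.687]
ft_force: [-0.6, 0.2, -0.0]
opening: 0.004
```

```bash
python3 st.py
```

```text
t 3.9333 pos [-132.49   895.145  304.434] rot [-3.123  0.004  1.687] J [1.639 1.004 0.305 0.019 1.837 1.528]
local [-993.988 -491.745  304.434] toolz local [ 0.003 -0.018 -1.   ] jaw local [ 0.018  1.    -0.018] F local [-0.297 -0.574 -0.048] open 0.0037212813026634398
```

Emit:
arm_command:
  deltas:
    - [[1,0.06,-0.38,0,0],[1,0.06,-0.38,0,0],[1,0.06,-0.38,0,0],[1,0.06,-0.38,0,0],[1,0.06,-0.38,0,0],[1,0.06,-0.38,0,0],[1,0.06,-0.38,0,0],[1,0.06,-0.38,0,0],[1,0.06,-0.38,0,0],[1,0.06,-0.38,0,0],[1,0,0,0,0],[1,0,0,0,0]]

```text
t: 4.93
eef_pos: [-74.8, 526.6, 298.5]
tcp_rot: [-3.123, 0.005, 1.687]
ft_force: [-0.2, 1.2, -0.2]
opening: 0.007
```

```bash
python3 st.py
```

```text
t 4.9333 pos [-74.783 526.579 298.512] rot [-3.123  0.005  1.687] J [1.579 0.28  1.665 0.019 1.204 1.456]
local [-621.014 -483.857  298.512] toolz local [ 0.005 -0.018 -1.   ] jaw local [ 0.018  1.    -0.018] F local [-1.249 -0.026 -0.16 ] open 0.00700377847710569
```

Emit:
arm_command:
  deltas:
    - [[1,0,0,0.01,0],[1,0,0,0.01,0],[1,0,0,0.01,0],[1,0,0,0.01,0],[1,0,0,0.01,0],[1,0,0,0.01,0]]

```text
t: 5.43
eef_pos: [-75.1, 530.5, 305.1]
tcp_rot: [-3.124, 0.003, 1.687]
ft_force: [0.1, -0.2, 0.5]
opening: 0.006
```

```bash
python3 st.py
```

```text
t 5.4333 pos [-75.103 530.547 305.118] rot [-3.124  0.003  1.687] J [1.579 0.28  1.646 0.019 1.22  1.456]
local [-624.989 -483.644  305.118] toolz local [ 0.003 -0.018 -1.   ] jaw local [ 0.018  1.    -0.018] F local [0.201 0.115 0.485] open 0.005644941093202944
```

Emit:
arm_command:
  deltas:
    - [[1,0.37,-0.15,0.02,0],[1,0.37,-0.15,0.02,0],[1,0.37,-0.15,0.02,0],[1,0.37,-0.15,0.02,0],[1,0.37,-0.15,0.02,0],[1,0.37,-0.15,0,0],[1,0.37,-0.15,0,0],[1,0.37,-0.15,0,0],[1,0.37,-0.15,0,0],[1,0.37,-0.15,0,0],[1,0.37,-0.15,0,0],[1,0.37,-0.15,0,0]]

```text
t: 6.43
eef_pos: [380.2, 344.5, 314.8]
tcp_rot: [-3.123, 0.003, 1.7]
ft_force: [-0.4, 1.3, 0.3]
opening: 0.003
```

```bash
python3 st.py
```

```text
t 6.4333 pos [380.208 344.492 314.772] rot [-3.123  0.003  1.7  ] J [0.604 0.243 1.673 0.006 1.244 0.474]
local [-379.702  -57.313  314.772] toolz local [ 0.003 -0.019 -1.   ] jaw local [ 0.005  1.    -0.019] F local [-1.306 -0.207  0.338] open 0.002761314195025354
```

Emit:
arm_command:
  deltas:
    - [[1,0.11,-0.38,0,0],[1,0.11,-0.38,0,0],[1,0.11,-0.38,0,0],[1,0.11,-0.38,0,0],[1,0.11,-0.38,0,0],[1,0.11,-0.38,0,0],[1,0.11,-0.38,0,0],[1,0.11,-0.38,0,0],[1,0.11,-0.38,0,0],[1,0.11,-0.38,0,0],[1,0.11,-0.38,0,0],[1,0,0,0,0]]

```text
t: 7.43
eef_pos: [513.2, -97.5, 312.1]
tcp_rot: [-3.121, 0.005, 1.696]
ft_force: [-0.0, 0.2, -0.9]
opening: 0.001
```

```bash
python3 st.py
```

```text
t 7.4333 pos [513.221 -97.506 312.063] rot [-3.121  0.005  1.696] J [-0.308  0.26   1.656 -0.013  1.241 -0.428]
local [ 76.117  15.38  312.063] toolz local [ 0.004 -0.02  -1.   ] jaw local [ 0.009  1.    -0.02 ] F local [-0.251  0.005 -0.908] open 0.0009455256979194106
```

Emit:
arm_command:
  deltas:
    - [[1,-0.03,-0.36,0,0],[1,-0.03,-0.36,0,0],[1,0,0,0,0],[1,0,0,-0.3,0],[1,0,0,-0.3,0],[1,0,0,-0.3,0],[1,0,0,0,0],[1,0,0,0,0]]

```text
t: 8.1
eef_pos: [509.0, -175.2, 219.1]
tcp_rot: [-3.123, 0.005, 1.691]
ft_force: [-0.2, -0.4, 0.2]
opening: 0.004
```

```bash
python3 st.py
python3 - <<'E'
from cell import env
import cv2
for n in("side",):
    c=env.read_camera(n);f=c["frame"][100:300,160:430,::-1];cv2.imwrite(f"pics/{n}1.png",cv2.resize(f,None,fx=2.9,fy=2.9,interpolation=cv2.INTER_CUBIC))
E
```

```text
t 8.1 pos [ 508.991 -175.179  219.097] rot [-3.123  0.005  1.691] J [-0.447  0.369  1.756 -0.016  1.03  -0.558]
local [152.526   0.798 219.097] toolz local [ 0.004 -0.019 -1.   ] jaw local [ 0.015  1.    -0.019] F local [ 0.361 -0.263  0.24 ] open 0.004486139683830603
```

View pics/side1.png

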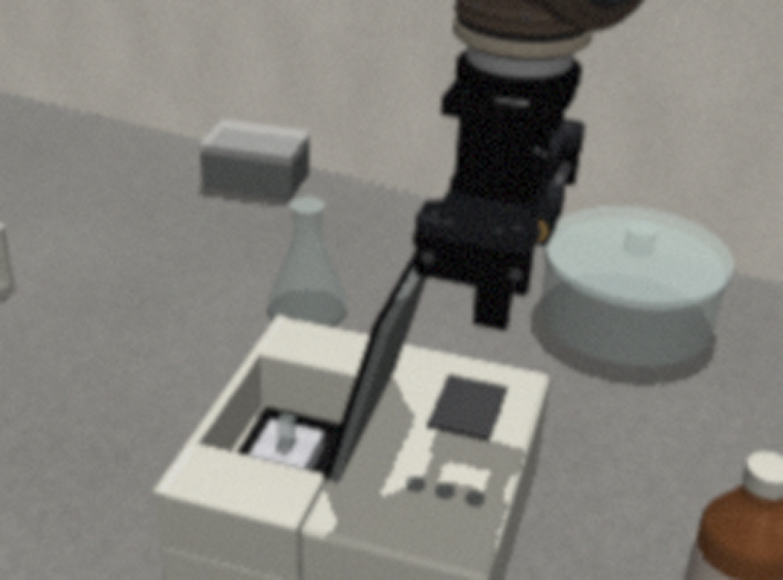

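The side view shows the closed fingers behind the lid, with the tip near (490,320). They are centred on the lid's width and clear of it. The cuvette and flask have not moved.

Emit:
arm_command:
  deltas:
    - [[1,-0.03,0.2,0,0],[1,-0.03,0.2,0,0],[1,-0.01,0.1,0,0],[1,0,0,0,0]]

```text
t: 8.48
eef_pos: [504.2, -124.1, 225.1]
tcp_rot: [-3.129, 0.009, 1.691]
ft_force: [-0.2, -0.7, -0.2]
opening: 0.004
```

```bash
python3 st.py
```

```text
t 8.4833 pos [ 504.182 -124.055  225.147] rot [-3.129  0.009  1.691] J [-0.361  0.333  1.796 -0.016  1.02  -0.473]
local [101.218   2.872 225.147] toolz local [ 0.008 -0.013 -1.   ] jaw local [ 0.014  1.    -0.013] F local [ 0.647 -0.271 -0.174] open 0.0036662528939606573
```

Emit:
arm_command:
  deltas:
    - [[1,-0.02,0.1,-0.02,0],[1,-0.02,0.1,-0.02,0],[1,0,0,0,0]]

```text
t: 8.73
eef_pos: [501.4, -103.4, 223.7]
tcp_rot: [-3.134, 0.011, 1.691]
ft_force: [0.2, -0.1, 0.7]
opening: 0.006
```

```bash
python3 st.py
python3 - <<'E'
from cell import env
import cv2
for n in("side",):
    c=env.read_camera(n);f=c["frame"][100:300,160:430,::-1];cv2.imwrite(f"pics/{n}2.png",cv2.resize(f,None,fx=2.9,fy=2.9,interpolation=cv2.INTER_CUBIC))
E
```

```text
t 8.7333 pos [ 501.429 -103.398  223.672] rot [-3.134  0.011  1.691] J [-0.325  0.322  1.818 -0.016  1.004 -0.437]
local [ 80.379   2.906 223.672] toolz local [ 0.011 -0.008 -1.   ] jaw local [ 0.014  1.    -0.008] F local [0.105 0.2   0.667] open 0.006278660954947827
```

View pics/side2.png

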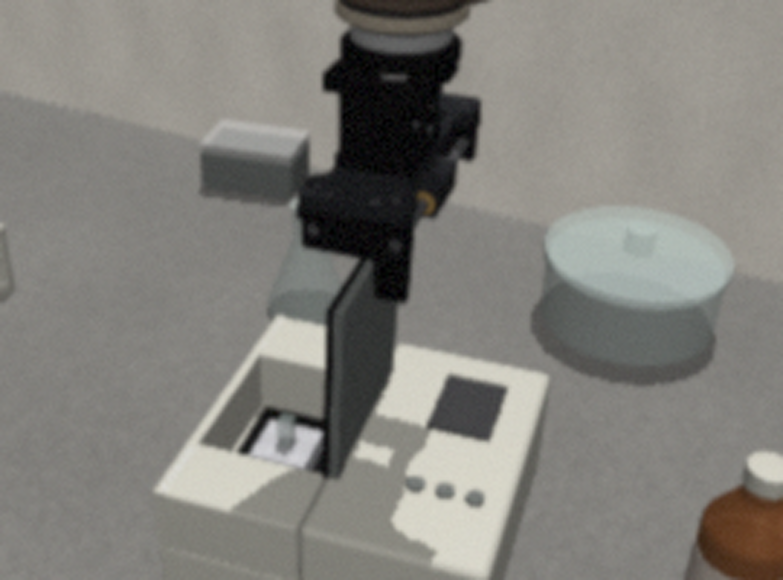

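The lid is now about upright and in contact with the finger. Its near top corner is at (332,308) in the crop. Next I work out the angle from that.

Run:
```python
from h import *
o,yaw,_=pose();c=load("side0")
for a in(1.45,1.5,1.55,1.6,1.65):
    print(a,[((proj(c,W(o,yaw,(55-150*np.cos(a),y,101+150*np.sin(a))))-[160,100])*2.9).round(0) for y in(-70,70)])
```

```text
1.45 [array([295., 308.]), array([363., 211.])]
1.5 [array([305., 309.]), array([372., 211.])]
1.55 [array([316., 311.]), array([382., 213.])]
1.6 [array([327., 313.]), array([391., 215.])]
1.65 [array([338., 316.]), array([401., 217.])]
```

Emit:
arm_command:
  deltas:
    - [[1,-0.02,0.13,-0.01,0],[1,-0.02,0.13,-0.01,0],[1,0,0,0,0],[1,0,0,0.3,0],[1,0,0,0.3,0],[1,-0.04,0.3,0,0],[1,-0.04,0.3,0,0],[1,-0.04,0.3,0,0],[1,0,0,-0.3,0],[1,0,0,-0.3,0],[1,0,0,-0.3,0]]

```text
t: 9.7
eef_pos: [486.3, 19.1, 196.3]
tcp_rot: [3.14, 0.011, 1.691]
ft_force: [0.3, -0.5, 0.4]
opening: 0.004
```

```bash
python3 st.py
python3 - <<'E'
from cell import env
import cv2
for n in("side",):
    c=env.read_camera(n);f=c["frame"][100:300,160:430,::-1];cv2.imwrite(f"pics/{n}3.png",cv2.resize(f,None,fx=2.9,fy=2.9,interpolation=cv2.INTER_CUBIC))
E
```

```text
t 9.7 pos [486.293  19.125 196.317] rot [3.14  0.011 1.691] J [-0.091  0.318  1.913 -0.013  0.907 -0.203]
local [-43.068   4.296 196.317] toolz local [ 0.011  0.001 -1.   ] jaw local [0.014 1.    0.001] F local [0.542 0.246 0.389] open 0.003792807341633032
```

View pics/side3.png

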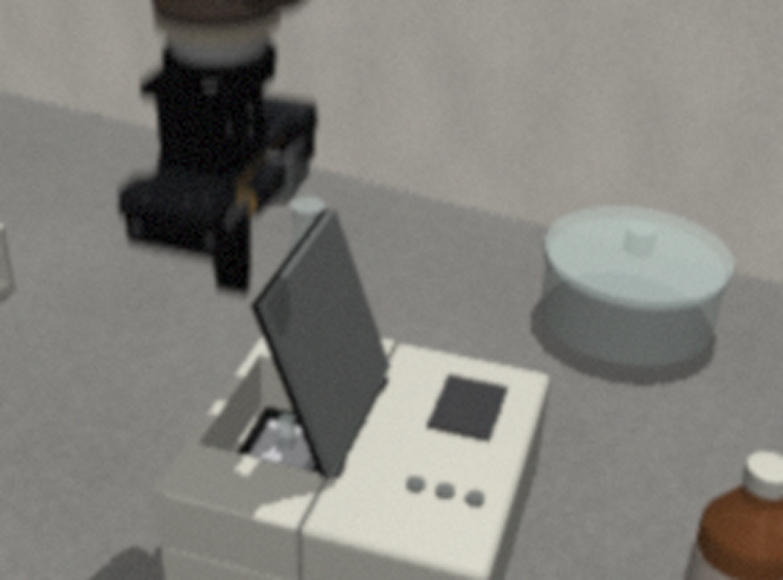

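The lid is tipping forward, at about 1.26 rad (near corner at (258,304)). The finger is already in front of it, so I wait for the lid to come to rest on the finger.

Emit:
arm_command:
  deltas:
    - [[1,0,0,0,0],[1,0,0,0,0],[1,0,0,0,0],[1,0,0,0,0],[1,0,0,0,0],[1,0,0,0,0],[1,0,0,0,0],[1,0,0,0,0]]

```text
t: 10.42
eef_pos: [485.2, 18.8, 195.3]
tcp_rot: [-3.137, 0.009, 1.69]
ft_force: [0.6, 0.1, -0.4]
opening: 0.003
```

```bash
python3 st.py
```

```text
t 10.4167 pos [485.203  18.789 195.278] rot [-3.137  0.009  1.69 ] J [-0.092  0.32   1.913 -0.012  0.912 -0.204]
local [-42.881   3.171 195.278] toolz local [ 0.009 -0.005 -1.   ] jaw local [ 0.015  1.    -0.005] F local [-0.048  0.597 -0.426] open 0.0027801479111574283
```

Emit:
arm_command:
  deltas:
    - [[1,0,0,0,0],[1,0,0,0,0],[1,0,0,0,0],[1,0,0,0,0]]

```text
t: 10.75
eef_pos: [485.2, 18.8, 195.7]
tcp_rot: [-3.137, 0.009, 1.69]
ft_force: [0.2, 1.4, -1.0]
opening: 0.004
```

```bash
python3 st.py
python3 - <<'E'
from cell import env
import cv2
for n in("side",):
    c=env.read_camera(n);f=c["frame"][100:300,160:430,::-1];cv2.imwrite(f"pics/{n}4.png",cv2.resize(f,None,fx=2.9,fy=2.9,interpolation=cv2.INTER_CUBIC))
E
```

```text
t 10.75 pos [485.173  18.83  195.68 ] rot [-3.137  0.009  1.69 ] J [-0.092  0.319  1.913 -0.012  0.912 -0.204]
local [-42.926   3.147 195.68 ] toolz local [ 0.009 -0.004 -1.   ] jaw local [ 0.015  1.    -0.004] F local [-1.336  0.336 -0.983] open 0.004073942031535615
```

View pics/side4.png

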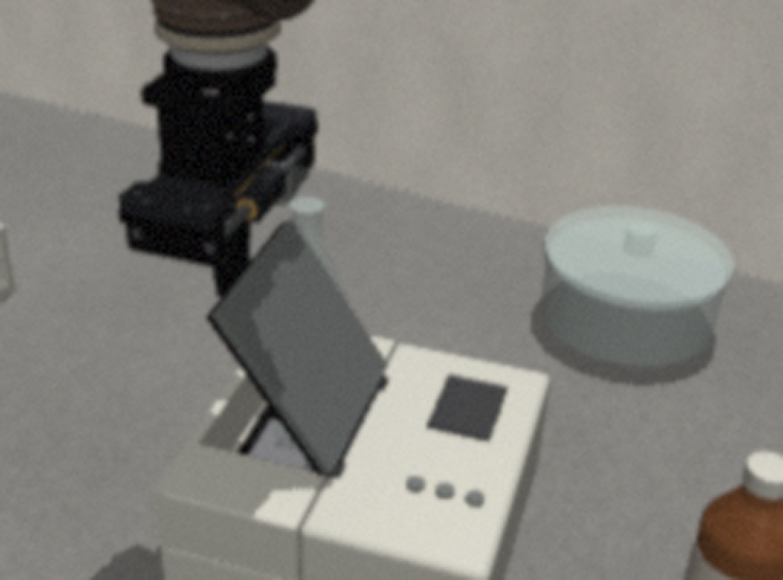

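The lid rests on the finger, with near corner (212,317) and contact force of about 1.3 N forward and 1 N down. Next I lower it slowly by drawing back and down along the edge's arc.

Emit:
arm_command:
  deltas:
    - [[1,-0.003,0.023,-0.018,0],[1,-0.003,0.023,-0.018,0],[1,-0.003,0.023,-0.018,0],[1,-0.003,0.021,-0.02,0],[1,-0.003,0.021,-0.02,0],[1,-0.003,0.021,-0.02,0]]

```text
t: 11.3
eef_pos: [483.2, 33.6, 183.5]
tcp_rot: [-3.138, 0.008, 1.69]
ft_force: [-1.0, 2.5, 1.1]
opening: 0.005
```

```bash
python3 st.py
```

```text
t 11.3 pos [483.181  33.623 183.521] rot [-3.138  0.008  1.69 ] J [-0.062  0.334  1.93  -0.011  0.88  -0.174]
local [-57.852   3.152 183.521] toolz local [ 0.008 -0.004 -1.   ] jaw local [ 0.015  1.    -0.004] F local [-2.644 -0.61   1.104] open 0.005263089308406325
```

Emit:
arm_command:
  deltas:
    - [[1,-0.003,0.019,-0.02,0],[1,-0.003,0.019,-0.02,0],[1,-0.003,0.019,-0.02,0],[1,-0.002,0.017,-0.022,0],[1,-0.002,0.017,-0.022,0],[1,-0.002,0.017,-0.022,0],[1,-0.002,0.015,-0.024,0],[1,-0.002,0.015,-0.024,0],[1,-0.002,0.015,-0.024,0],[1,-0.002,0.014,-0.025,0],[1,-0.002,0.014,-0.025,0]]

```text
t: 12.22
eef_pos: [479.9, 56.8, 156.9]
tcp_rot: [-3.138, 0.004, 1.689]
ft_force: [-1.3, 5.8, 2.9]
opening: 0.005
```

```bash
python3 st.py
```

```text
t 12.2167 pos [479.901  56.762 156.913] rot [-3.138  0.004  1.689] J [-0.017  0.37   1.963 -0.006  0.811 -0.131]
local [-81.222   2.996 156.913] toolz local [ 0.004 -0.003 -1.   ] jaw local [ 0.016  1.    -0.003] F local [-5.91  -0.503  2.92 ] open 0.005135323801359918
```

Emit:
arm_command:
  deltas:
    - [[1,-0.002,0.014,-0.012,0],[1,-0.002,0.014,-0.015,0],[1,-0.002,0.013,-0.018,0],[1,-0.002,0.013,-0.018,0],[1,-0.002,0.012,-0.018,0],[1,-0.001,0.011,-0.018,0]]

```text
t: 12.72
eef_pos: [478.6, 64.8, 145.1]
tcp_rot: [-3.137, 0.005, 1.69]
ft_force: [-0.0, 1.1, -1.0]
opening: 0.003
```

```bash
python3 st.py;  python3 - <<'E'
from cell import env
import cv2
for n in("side",):
    c=env.read_camera(n);f=c["frame"][100:300,160:430,::-1];cv2.imwrite(f"pics/{n}5.png",cv2.resize(f,None,fx=2.9,fy=2.9,interpolation=cv2.INTER_CUBIC))
from h import *
o,yaw,_=pose();c=load("side0")
for a in(.5,.45,.4,.35,.3,.25,.2):
    print(a,[((proj(c,W(o,yaw,(55-150*np.cos(a),y,101+150*np.sin(a))))-[160,100])*2.9).round(0) for y in(-70,70)])
E
```

```text
t 12.7167 pos [478.637  64.78  145.129] rot [-3.137  0.005  1.69 ] J [ 0.001  0.388  1.976 -0.008  0.782 -0.113]
local [-89.337   2.816 145.129] toolz local [ 0.005 -0.004 -1.   ] jaw local [ 0.015  1.    -0.004] F local [-1.049  0.095 -1.025] open 0.0029008052846249475
0.5 [array([148., 365.]), array([229., 269.])]
0.45 [array([144., 372.]), array([225., 275.])]
0.4 [array([141., 378.]), array([222., 281.])]
0.35 [array([139., 385.]), array([219., 288.])]
0.3 [array([137., 392.]), array([217., 295.])]
0.25 [array([135., 399.]), array([215., 301.])]
0.2 [array([134., 407.]), array([214., 308.])]
```

View pics/side5.png

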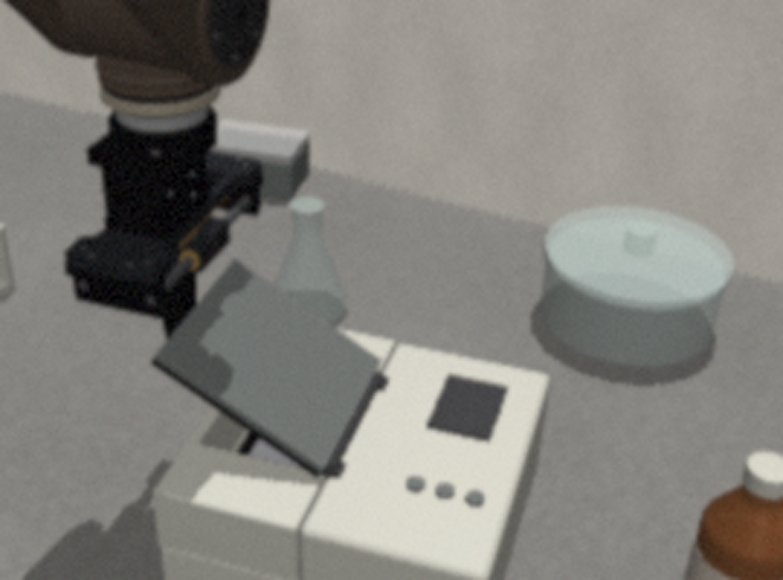

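Run:
```python
from h import *
o,yaw,_=pose();c=load("side0")
for a in(.95,.9,.85,.8,.65,.6,.55,.5,.45):
    # liner (bottom) and shell (top) corners
    r=[]
    for h in(0,12): 
        r.append(((proj(c,W(o,yaw,(55-150*np.cos(a)+h*np.sin(a),-70,101+150*np.sin(a)+h*np.cos(a))))-[160,100])*2.9).round(0))
    print(a,r)
for n,(x,y) in(("side4",(180,260)),("side5",(120,300))):
    f=cv2.imread(f"pics/{n}.png")[y:y+120,x:x+160];cv2.imwrite(f"pics/{n}z.png",cv2.resize(f,None,fx=4,fy=4))
```

```text
0.95 [array([200., 320.]), array([213., 315.])]
0.9 [array([193., 324.]), array([204., 318.])]
0.85 [array([185., 328.]), array([197., 321.])]
0.8 [array([179., 332.]), array([189., 325.])]
0.65 [array([161., 348.]), array([169., 339.])]
0.6 [array([156., 353.]), array([164., 344.])]
0.55 [array([152., 359.]), array([159., 349.])]
0.5 [array([148., 365.]), array([154., 355.])]
0.45 [array([144., 372.]), array([150., 361.])]
```

View pics/side5z.png

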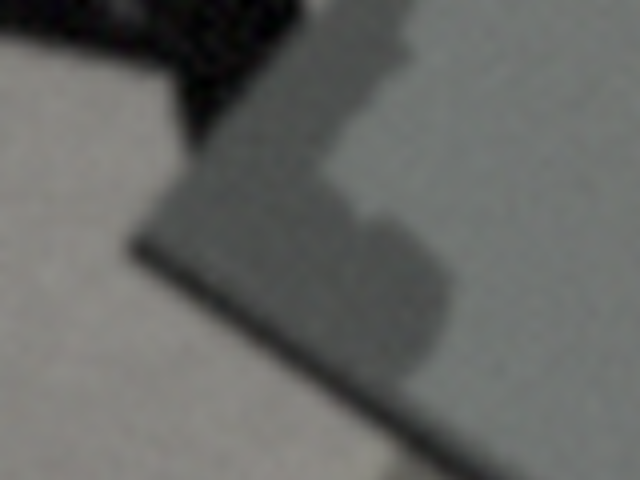

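View pics/side4z.png

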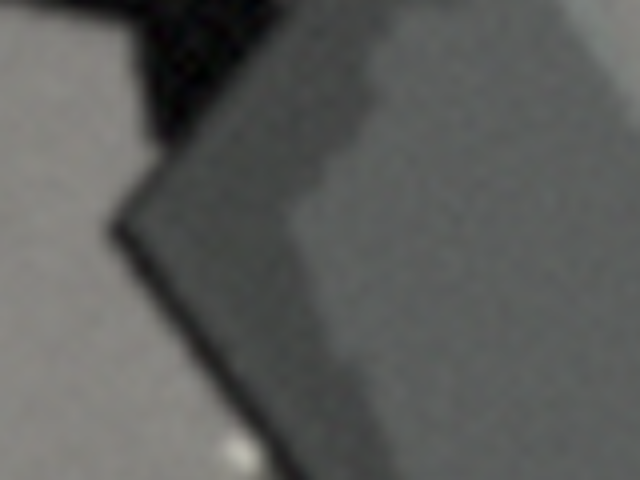

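Emit:
arm_command:
  deltas:
    - [[1,-0.002,0.015,-0.02,0],[1,-0.002,0.015,-0.02,0],[1,-0.002,0.014,-0.02,0],[1,-0.002,0.013,-0.02,0],[1,-0.002,0.013,-0.02,0],[1,-0.001,0.012,-0.02,0]]

```text
t: 13.27
eef_pos: [477.4, 73.7, 131.8]
tcp_rot: [-3.137, 0.005, 1.689]
ft_force: [-0.2, 1.3, -0.4]
opening: 0.007
```

```bash
python3 st.py
```

```text
t 13.2667 pos [477.367  73.695 131.757] rot [-3.137  0.005  1.689] J [ 0.019  0.409  1.989 -0.008  0.748 -0.093]
local [-98.342   2.75  131.757] toolz local [ 0.005 -0.005 -1.   ] jaw local [ 0.016  1.    -0.005] F local [-1.288 -0.045 -0.374] open 0.007444783228702625
```

Emit:
arm_command:
  deltas:
    - [[1,-0.001,0.009,-0.018,0],[1,-0.001,0.009,-0.018,0],[1,-0.001,0.008,-0.018,0],[1,-0.001,0.008,-0.018,0],[1,-0.001,0.007,-0.018,0],[1,-0.001,0.007,-0.018,0]]

```text
t: 13.77
eef_pos: [476.6, 79.2, 119.6]
tcp_rot: [-3.137, 0.005, 1.69]
ft_force: [-0.4, 1.8, -1.5]
opening: 0.004
```

```bash
python3 st.py;  python3 - <<'E'
from cell import env
import cv2
for n in("side",):
    c=env.read_camera(n);f=c["frame"][180:260,190:300,::-1];cv2.imwrite(f"pics/{n}6.png",cv2.resize(f,None,fx=7,fy=7,interpolation=cv2.INTER_CUBIC))
from h import *
o,yaw,_=pose();c=load("side0")
for a in(.4,.35,.3,.25,.2,.15,.1,.05,.03,0):
    print(a,[((proj(c,W(o,yaw,(55-150*np.cos(a)+h*np.sin(a),-70,101+150*np.sin(a)+h*np.cos(a))))-[190,180])*7).round(0) for h in(0,12)])
E
```

```text
t 13.7667 pos [476.608  79.217 119.635] rot [-3.137  0.005  1.69 ] J [ 0.031  0.428  2.    -0.008  0.718 -0.082]
local [-103.916    2.737  119.635] toolz local [ 0.005 -0.005 -1.   ] jaw local [ 0.015  1.    -0.005] F local [-1.808 -0.11  -1.466] open 0.004378510964097892
0.4 [array([131., 353.]), array([142., 327.])]
0.35 [array([125., 370.]), array([134., 343.])]
0.3 [array([120., 387.]), array([127., 359.])]
0.25 [array([116., 404.]), array([121., 376.])]
0.2 [array([113., 421.]), array([117., 393.])]
0.15 [array([111., 439.]), array([113., 410.])]
0.1 [array([111., 457.]), array([111., 428.])]
0.05 [array([111., 475.]), array([110., 446.])]
0.03 [array([112., 482.]), array([109., 453.])]
0 [array([113., 493.]), array([109., 464.])]
```

View pics/side6.png

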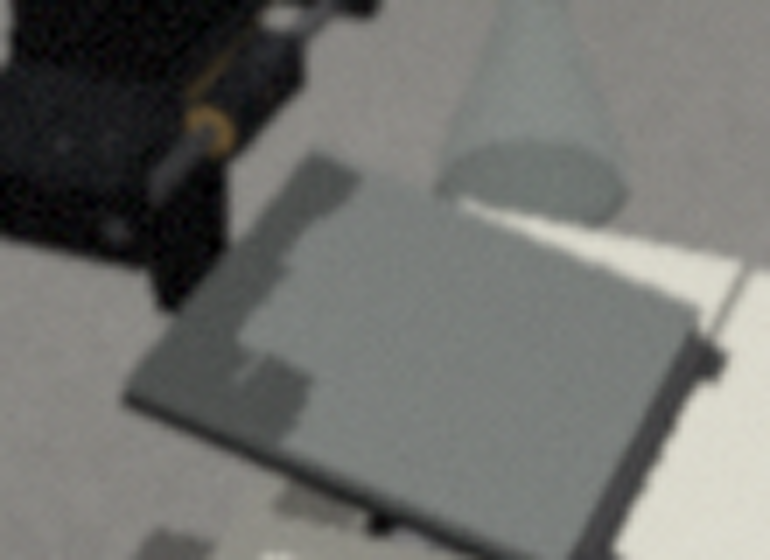

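Emit:
arm_command:
  deltas:
    - [[1,-0.001,0.005,-0.018,0],[1,-0.001,0.005,-0.018,0],[1,0,0.004,-0.018,0],[1,0,0.004,-0.018,0]]

```text
t: 14.15
eef_pos: [476.3, 81.3, 111.6]
tcp_rot: [-3.137, 0.005, 1.69]
ft_force: [-0.8, 1.4, -0.5]
opening: 0.004
```

```bash
python3 st.py
```

```text
t 14.15 pos [476.308  81.275 111.589] rot [-3.137  0.005  1.69 ] J [ 0.035  0.442  2.007 -0.008  0.697 -0.077]
local [-105.996    2.715  111.589] toolz local [ 0.005 -0.005 -1.   ] jaw local [ 0.015  1.    -0.005] F local [-1.49  -0.574 -0.55 ] open 0.0038973374829152766
```

Emit:
arm_command:
  deltas:
    - [[1,0,0.003,-0.014,0],[1,0,0.002,-0.014,0],[1,0,0.002,-0.014,0]]

```text
t: 14.4
eef_pos: [476.2, 82.1, 106.8]
tcp_rot: [-3.136, 0.005, 1.69]
ft_force: [-0.2, 1.8, -0.9]
opening: 0.001
```

```bash
python3 st.py
```

```text
t 14.4 pos [476.206  82.077 106.775] rot [-3.136  0.005  1.69 ] J [ 0.037  0.45   2.011 -0.008  0.686 -0.076]
local [-106.803    2.721  106.775] toolz local [ 0.005 -0.005 -1.   ] jaw local [ 0.015  1.    -0.005] F local [-1.766  0.008 -0.875] open 0.0013773134288645491
```

Emit:
arm_command:
  deltas:
    - [[1,0,0.002,-0.013,0],[1,0,0.001,-0.013,0],[1,0,0.001,-0.013,0]]

```text
t: 14.65
eef_pos: [476.2, 82.6, 102.4]
tcp_rot: [-3.136, 0.005, 1.689]
ft_force: [-0.3, 2.5, -0.5]
opening: 0.005
```

```bash
python3 st.py
```

```text
t 14.65 pos [476.167  82.607 102.427] rot [-3.136  0.005  1.689] J [ 0.038  0.457  2.015 -0.008  0.675 -0.075]
local [-107.334    2.753  102.427] toolz local [ 0.005 -0.005 -1.   ] jaw local [ 0.016  1.    -0.005] F local [-2.522  0.046 -0.527] open 0.005309819308444695
```

Emit:
arm_command:
  deltas:
    - [[1,0,0.001,-0.013,0],[1,0,0.001,-0.013,0],[1,0,0.001,-0.013,0]]

```text
t: 14.9
eef_pos: [476.1, 83.0, 98.1]
tcp_rot: [-3.136, 0.005, 1.689]
ft_force: [0.3, 2.0, -1.2]
opening: 0.003
```

```bash
python3 st.py
```

```text
t 14.9 pos [476.106  83.012  98.101] rot [-3.136  0.005  1.689] J [ 0.039  0.464  2.018 -0.008  0.664 -0.074]
local [-107.744    2.747   98.101] toolz local [ 0.004 -0.006 -1.   ] jaw local [ 0.016  1.    -0.005] F local [-1.954  0.563 -1.205] open 0.0034642765594948438
```

```bash
cat > look.py <<'E'
from cell import env
import cv2,sys
c=env.read_camera("side");f=c["frame"][180:260,190:300,::-1];cv2.imwrite(f"pics/side{sys.argv[1]}.png",cv2.resize(f,None,fx=7,fy=7,interpolation=cv2.INTER_CUBIC))
E
python3 look.py 7; python3 st.py
```

```text
t 14.95 pos [476.059  83.014  97.877] rot [-3.136  0.004  1.69 ] J [ 0.039  0.465  2.019 -0.008  0.664 -0.074]
local [-107.752    2.701   97.877] toolz local [ 0.004 -0.006 -1.   ] jaw local [ 0.015  1.    -0.006] F local [-1.627  0.652 -1.879] open 0.003969019232209395
```

View pics/side7.png

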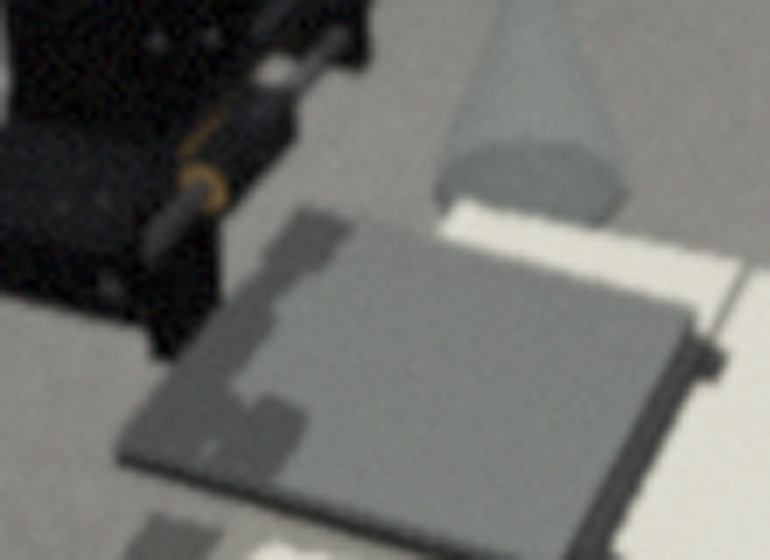

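Liner corner is at (118,460), which puts the lid at about 0.10–0.12 rad, still supported.

Emit:
arm_command:
  deltas:
    - [[1,0,0.001,-0.01,0],[1,0,0.001,-0.01,0]]

```text
t: 15.12
eef_pos: [476.1, 83.2, 95.7]
tcp_rot: [-3.136, 0.005, 1.69]
ft_force: [-0.7, 1.7, -1.5]
opening: 0.008
```

```bash
python3 st.py
```

```text
t 15.1167 pos [476.086  83.191  95.736] rot [-3.136  0.005  1.69 ] J [ 0.039  0.469  2.02  -0.008  0.658 -0.073]
local [-107.924    2.751   95.736] toolz local [ 0.004 -0.006 -1.   ] jaw local [ 0.015  1.    -0.006] F local [-1.811 -0.471 -1.484] open 0.007943547874083683
```

Emit:
arm_command:
  deltas:
    - [[1,0,0,-0.01,0],[1,0,0,-0.01,0]]

```text
t: 15.28
eef_pos: [476.1, 83.3, 93.6]
tcp_rot: [-3.136, 0.004, 1.689]
ft_force: [-0.3, 2.4, -1.2]
opening: 0.006
```

```bash
python3 st.py
```

```text
t 15.2833 pos [476.082  83.258  93.555] rot [-3.136  0.004  1.689] J [ 0.039  0.472  2.022 -0.008  0.653 -0.073]
local [-107.991    2.755   93.555] toolz local [ 0.004 -0.006 -1.   ] jaw local [ 0.016  1.    -0.006] F local [-2.397  0.03  -1.213] open 0.006191317918925153
```

Emit:
arm_command:
  deltas:
    - [[1,0,0,-0.01,0],[1,0,0,-0.01,0]]

```text
t: 15.45
eef_pos: [476.1, 83.4, 91.4]
tcp_rot: [-3.136, 0.004, 1.689]
ft_force: [-0.2, 3.0, -0.5]
opening: 0.004
```

```bash
python3 st.py
```

```text
t 15.45 pos [476.075  83.373  91.361] rot [-3.136  0.004  1.689] J [ 0.039  0.476  2.024 -0.008  0.647 -0.073]
local [-108.105    2.764   91.361] toolz local [ 0.004 -0.006 -1.   ] jaw local [ 0.016  1.    -0.006] F local [-2.974  0.16  -0.529] open 0.004467227951639638
```

Emit:
arm_command:
  deltas:
    - [[1,0,0,-0.01,0],[1,0,0,-0.01,0]]

```text
t: 15.62
eef_pos: [476.1, 83.4, 89.2]
tcp_rot: [-3.136, 0.004, 1.689]
ft_force: [-0.5, 3.3, -1.1]
opening: 0.005
```

```bash
python3 look.py 8; python3 st.py
```

```text
t 15.6667 pos [476.061  83.435  88.985] rot [-3.136  0.004  1.689] J [ 0.039  0.48   2.026 -0.008  0.641 -0.073]
local [-108.169    2.758   88.985] toolz local [ 0.004 -0.006 -1.   ] jaw local [ 0.016  1.    -0.006] F local [-3.524  0.717 -2.193] open 0.003888443816970013
```

View pics/side8.png

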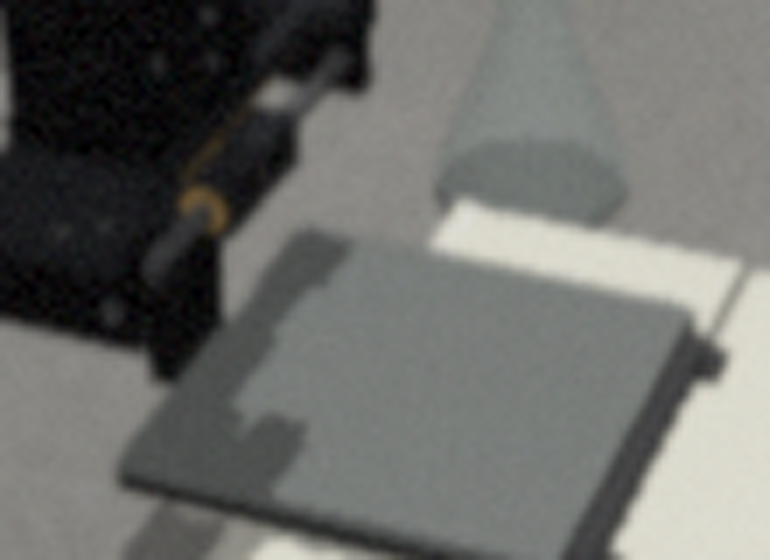

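Emit:
arm_command:
  deltas:
    - [[1,0,0.001,-0.008,0],[1,0,0.0005,-0.008,0]]

```text
t: 15.83
eef_pos: [476.2, 83.5, 87.4]
tcp_rot: [-3.136, 0.004, 1.69]
ft_force: [-0.9, 2.4, 1.8]
opening: 0.001
```

```bash
python3 st.py
```

```text
t 15.8333 pos [476.241  83.513  87.447] rot [-3.136  0.004  1.69 ] J [ 0.04   0.483  2.027 -0.008  0.637 -0.073]
local [-108.222    2.947   87.447] toolz local [ 0.004 -0.005 -1.   ] jaw local [ 0.015  1.    -0.005] F local [-2.551 -0.597  1.762] open 0.0013859891795335532
```

```bash
python3 look.py 9; python3 st.py
```

```text
t 15.8833 pos [476.235  83.526  87.397] rot [-3.136  0.004  1.69 ] J [ 0.04   0.483  2.027 -0.008  0.637 -0.073]
local [-108.236    2.943   87.397] toolz local [ 0.004 -0.005 -1.   ] jaw local [ 0.015  1.    -0.005] F local [-2.277  0.125  0.556] open 0.005348101872801457
```

View pics/side9.png

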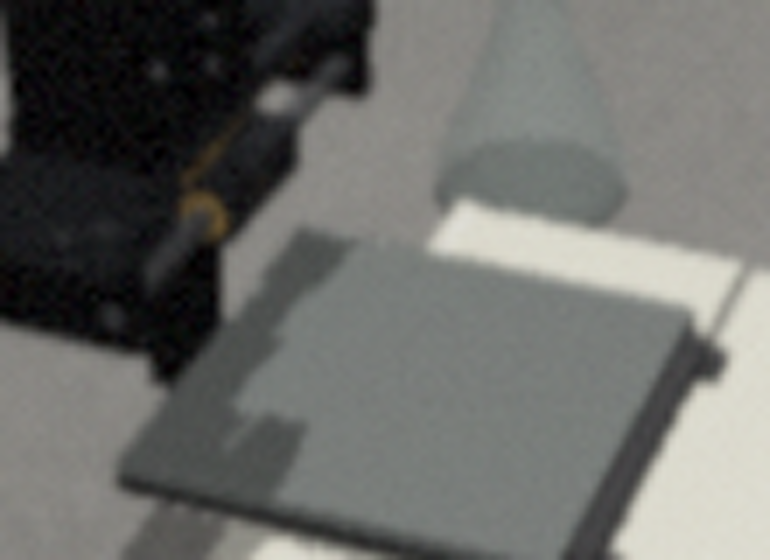

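Emit:
arm_command:
  deltas:
    - [[1,0,0.0003,-0.008,0],[1,0,0.0003,-0.008,0]]

```text
t: 16.05
eef_pos: [476.6, 83.5, 86.1]
tcp_rot: [-3.137, 0.005, 1.689]
ft_force: [-0.8, 1.1, 1.8]
opening: 0.005
```

```bash
python3 st.py; python3 look.py 10
python3 - <<'E'
import cv2,numpy as np
I={k:cv2.imread(f"pics/side{k}.png",0).astype(np.float32) for k in(7,8,9,10)}
# lid near edge patch shift (front lower corner)
for a,b in((7,8),(8,9),(9,10)):
    s=np.s_[400:540,100:420]
    print(a,b,cv2.phaseCorrelate(I[a][s],I[b][s]), 'finger',cv2.phaseCorrelate(I[a][170:330,150:250].copy(),I[b][170:330,150:250].copy()))
E
```

```text
t 16.05 pos [476.575  83.526  86.054] rot [-3.137  0.005  1.689] J [ 0.04   0.485  2.028 -0.008  0.632 -0.072]
local [-108.19     3.28    86.054] toolz local [ 0.004 -0.004 -1.   ] jaw local [ 0.015  1.    -0.004] F local [-1.239 -0.632  1.77 ] open 0.004914788992689965
7 8 ((0.18484123841184896, 0.005979475160842185), 0.3888579739464654) finger ((-0.29404431821657795, 0.2104063541117398), 0.4123369083404541)
8 9 ((-0.10171994724441902, 0.1284010052615372), 0.5479130579365624) finger ((0.0070203603998137964, -0.09117099961117958), 0.5460905388593674)
9 10 ((0.027359577562720006, 0.02384146566492973), 0.5783081809679668) finger ((0.001730291035428877, 0.16919732203079718), 0.5502210669517517)
```

Emit:
arm_command:
  deltas:
    - [[1,0,0.003,0,0],[1,0,0.01,0,0],[1,-0.01,0.05,0,0],[1,-0.03,0.2,0,0],[1,-0.03,0.2,0,0],[1,-0.04,0.3,0,0],[1,-0.04,0.3,0,0],[1,0,0,0.3,0],[1,0,0,0.3,0],[1,0,0,0.3,0],[1,0,0,0,0],[1,0,0,0,0]]

```text
t: 17.1
eef_pos: [458.8, 196.4, 178.0]
tcp_rot: [-3.134, 0.007, 1.689]
ft_force: [-0.3, 0.4, -0.4]
opening: 0.007
```

```bash
python3 st.py
python3 - <<'E'
from cell import env
import cv2,numpy as np
from h import *
o,yaw,_=pose()
for n in("side","top"):
    c=env.read_camera(n);f=np.ascontiguousarray(c["frame"][:,:,::-1])
    y,x=(140,190) if n=="side" else (180,230)
    f=cv2.resize(f[y:y+150,x:x+200],None,fx=4,fy=4,interpolation=cv2.INTER_CUBIC)
    cv2.imwrite(f"pics/{n}_end.png",f)
    for p in((-95,-70,101),(-95,-70,113),(-95,70,113),(55,-70,113),(55,70,113)):print(n,p,((proj(c,W(o,yaw,p))-[x,y])*4).round(0))
E
```

```text
t 17.1 pos [458.78  196.394 177.962] rot [-3.134  0.007  1.689] J [ 0.275  0.363  1.9   -0.007  0.887  0.161]
local [-222.424    0.743  177.962] toolz local [ 0.007 -0.008 -1.   ] jaw local [ 0.016  1.    -0.008] F local [-0.488 -0.274 -0.414] open 0.007051567254883457
side (-95, -70, 101) [ 64. 442.]
side (-95, -70, 113) [ 63. 425.]
side (-95, 70, 113) [172. 288.]
side (55, -70, 113) [321. 490.]
side (55, 70, 113) [403. 339.]
top (-95, -70, 101) [180. 436.]
top (-95, -70, 113) [179. 436.]
top (-95, 70, 113) [149. 213.]
top (55, -70, 113) [419. 401.]
top (55, 70, 113) [383. 180.]
```

View pics/side_end.png

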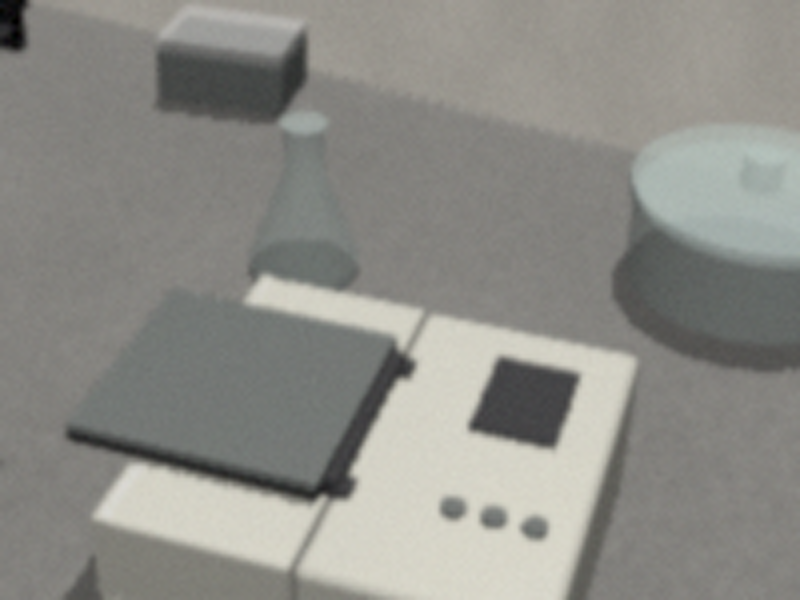

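View pics/top_end.png

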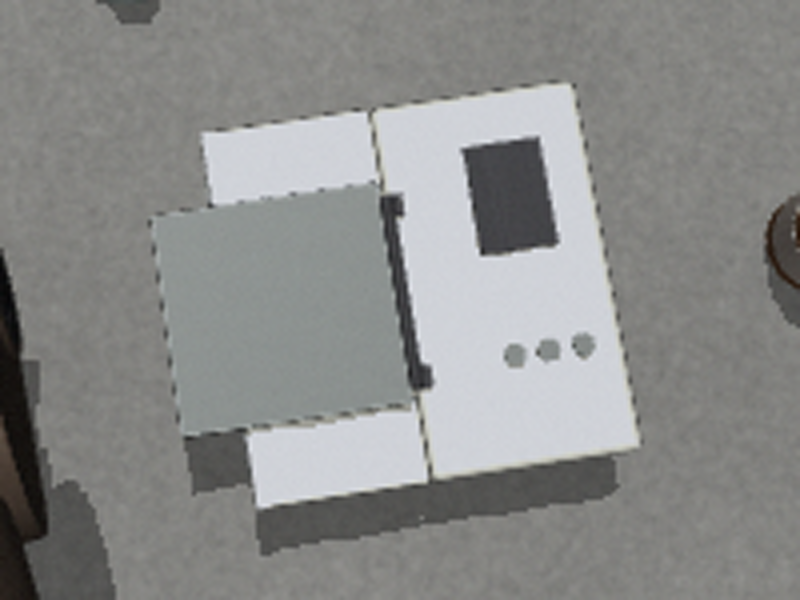

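The lid now lies level over the well with nothing holding it. In the side view its front corner is at (68,432), against (64,425–442) predicted for fully shut. The gripper is about 110 mm clear in front, and the flask and bottle have not moved.

```bash
python3 -c "
from cell import env
print(env.job_done())"
```

```text
the job is handed in; nothing more can be done
None
```

The lid is shut and the job is handed in at about 17 s of the 48 s allowed. No verdict is reported.

**What I did:** I tipped the lid forward from behind with the closed fingers, then moved over it and caught it on the front of the finger at about 0.95 rad. I lowered it at about 0.1–0.3 rad/s along the arc of its edge. The tool can only point down, so no finger could go under the lid. Over the last stretch the edge was held by friction against the finger face instead. The wrist reading rose to about 6.6 N part-way down, when the finger was descending faster than the edge. It stayed near 1–4 N for the rest of the lowering.

**Last checks:**
- **Seating:** the vertical force on the finger changed sign as it went on down, and the lid no longer moved in the pictures.
- **Shut:** after the finger withdrew, both views show the lid level and unsupported, with its corner within 1–2 camera pixels of the predicted shut position.
- **Surroundings:** the flask and bottle look unmoved. The rack was not re-measured. The cuvette is hidden under the lid and was last seen in place before it closed.
- **Robot:** it ended about 110 mm clear in front, with no contact force.

**Disagreements:**
- **Catch angle:** the pictures put the first rest at about 0.98–1.0 rad, just above the 0.95 limit. The finger geometry I first assumed gave 0.92. The lid then stayed on the finger at about 0.25 rad/s from there down to 0.2 rad, so the resting condition should have been met on the way.
- **Joint limit:** early on, an outward reach test brought joint 3 to 0.047 rad, just under its 0.05 limit. I moved it back at once.

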